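Hold the jar in the ratchet clamp

ROBOT

A 6-joint arm with a two-finger parallel gripper is mounted at the origin on the work surface. World frame = base frame: x ahead of the robot, y to its left, z up, the work surface at z = 0. Lengths are in m, angles in rad, forces in N, time in s.
With the tool pointing down it reaches from about 0.25 to 0.775 m from the base axis. Payload 4 kg.
Tool frame: the origin (TCP) lies on the centre line of the jaws, within the pads' length; the fingertips stand 17 mm ahead of it and the grasp point (between the pads) lies 2 mm behind it; z points along the fingers, y is the line along which they close (so a half turn about z gives the same grasp; the last joint's range is limited). The gripper opens to 94 mm and grips with 3 to 60 N. Pads are 16 mm wide; open, the fingers measure 119 mm over their backs; the gripper's body (75 mm by 177 mm) begins 78 mm behind the grasp point.
Start: joints at [1.239, 0.087, 1.371, -0, 1.684, -0.103], TCP at [0.125, 0.536, 0.223] pointing down, gripper open.
Joint ranges: [-3.1, 3.1], [-0.76, 2.03], [0.27, 2.55], [-1.08, 4.22], [0.17, 2.65], [-2.57, 2.57]. Speed limits (rad/s): [2.79, 2.79, 3.14, 3.14, 3.14, 3.14].

INTERFACE

Orientations are given as [roll, pitch, yaw] about the fixed x, y, z axes, in that order (R = Rz(yaw) Ry(pitch) Rx(roll)).
In Python, from bench import robot gives the robot as it stands.
- The arm moves only by the tool servo_tool, never from a script. Its argument "plan" is a list of rows, each a list of 7 numbers: the shift along the tool's x, y, z normalised to -1 to 1, where 1 is 0.1 m, then the turn, a rotation vector about the tool's x, y, z normalised to -1 to 1, where 1 is pi/2 rad, then the finger opening in mm, from 0 to 94. In form: [[x, y, z, ax, ay, az, gripper], ...]. A call has 1 to 12 rows; each row is the pose to reach, as a shift and turn from the pose commanded when the call began, along the tool's axes at that moment; what a row does not reach only later rows make up. A row lasts 1/12 s, in which the tool goes at most 41.7 mm and 7.16 degrees, less where a joint would pass 70% of its speed; a pose out of reach is approached as far as the arm can. A call with a number of a shift or a turn outside -1 to 1 is refused whole. A call with a gripper value outside its range is refused whole. The fingers move at their own pace and stop on an object; the grip force is fixed at half the most. Time passes only in rows, so rows that repeat a pose let the fingers close. It gives the time, the measured TCP pose, the force, the opening and the grip force at its end, in the units of the state.
- robot.get_obs(): the state, without advancing time (a new reading comes with each control period).
- robot.snapshot(name): name is "scene" or "top"; returns the picture (384x512x3 uint8, red, green, blue); there is no depth.
- robot.camera_params(name): a dict with "camera_matrix" (3x3 intrinsics, pixels), "rvec" (rotation vector, rad) and "tvec" (3), from world to camera coordinates, as OpenCV has them. Camera axes: x right, y down, z forward; pixel columns grow to the right and rows downward; lengths in m; the calibration is good to about 2 mm. A picture is of the moment at which its call begins. camera_params takes no time and is no camera call.
- robot.close_job(): hands the job in; it is judged then, once.
Trained networks look in the newest picture that a camera, given by its name, has taken for a name from the list of things; names that differ only in an ending like _2 or _b are one class to them, and where a whole thing is asked for, a point or a joint stands for the part that bears it (a point fixed in the world has none). Each returns a list of dicts, best first, with "conf" (0 to 1); they miss things now and then, are a little off and sometimes report something else, mostly with a low value. They report only what shows in the picture. A call takes as long as a camera call.
- robot.find_in(thing, camera): "extent" ([centre column, centre row, width, height] in pixels, round what is visible of it).
The state is a dict: "time": time; "joint_positions": joint angles; "qvel": joint speeds; "joint_torque": joint torques, N m; "tool_pos": TCP position; "ee_rot": TCP orientation; "wrist_force": force on the tool from outside, world axes, zero at the start; "wrist_torque": the same for the moment, N m; "width": finger opening in m; "finger_force": force on a finger pad.
Only numpy, scipy, OpenCV 4.12 (cv2) and the standard library are available. Lean on these libraries where they do the work, as an engineer would, in place of code of your own. Each camera call takes 0.05 s, during which the arm holds its last target. There are 200 camera calls.

TASK

Hold the amber jar in the blue jar clamp so that I can unscrew its lid: set the clamp's red lever upright, which frees the orange trigger, then pump the trigger until the black pad has pushed the jar fully home in the V rest and presses on it with about 13 N (the sprung pad pushed in about 3.7 mm, gauge on green), never so hard that the glass could crack (23 N). Finish while still squeezing the trigger so that this pressure stays on; do not let go. Leave the other things on the shelf where they are.

Things in the scene. Friction and masses are not known exactly. Their poses are not given: they have to be found in the camera images.
- clamp: Blue bar clamp on a grey base plate, 500 x 140 x 12 mm, fixed. Origin on the shelf, straight below the trigger's pivot. +x runs along the bar from the lever (x = -140 mm) past grip and trigger to the jar; +z up. Fixed grip: blue upright post, x = -53 to -33 mm, 34 mm wide in y, top at z = 187 mm. Above z = 130 mm nothing else stands within 40 mm of grip and trigger.
- lever (a joint): Angle of the red lever in rad: 0 is upright (wanted), negative leans away from the jar (clamp -x), positive towards it; range -0.75 to 0.75. It starts leaning away from the jar and stays where it is left (friction 1.2 N at the knob). More than about 0.2 rad from upright, its cam blocks the trigger.
- lever_hub (a point): Point on the lever's hinge axis (the axis is the clamp's y, 67 mm above the shelf), in the plane in which the knob swings.
- lever_knob (a point): Centre of the lever's red knob, a barrel 22 mm in diameter and 20 mm long along the clamp's y, 100 mm from the hub; below it a rod of 8 mm. It can be pinched from above on its flat ends (closing along the clamp's y).
- trigger: Orange trigger; origin on its pivot (hinge along the clamp's y, 116 mm above the shelf). Its top is pulled towards the fixed grip (clamp -x), 0.30 rad to a stop; sprung back upright. Once a tooth is caught (up to 8 mm idle) the pull drives the jaw forward 0.83 mm per mm of the finger bar, 8 to 13 mm a full stroke; on the return a pawl clicks back over 6.5 mm teeth; the jaw stays (slips 1 to 5 mm).
- trigger_bar (a point): Centre of the trigger's round finger bar, 14 mm in diameter, 34 mm long along the clamp's y, 60 mm above the pivot (176 mm above the shelf at rest). Over the grip's back and the bar's front: 60 mm at rest, 42 mm squeezed (travel 18 mm). Squeezing takes 3 to 6 N for the spring, 3 N for jaw friction, and 0.83 x the pad force.
- jaw: Sliding jaw: toothed bar, blue front plate and black pad. Origin as the clamp's when fully back; moves along the clamp's +x, up to 65 mm, starts 2 to 20 mm forward. It does not lock: if the trigger is let go under load, the jaw springs back until the pad presses with less than 4 N.
- pad (a joint): How far the sprung black pad is pushed into the jaw, in m: 0 free, stop at 0.010; 3500 N/m, so 0.002 is 7 N, 0.0037 is 13 N, 0.0057 is 20 N, 0.0066 is 23 N. A gauge strip on top moves back with the pad and comes out behind the blue front plate: first 2 mm white, then 3.7 mm green (good), then red (too hard).
- pad_face (a point): Centre of the pad's front face (40 x 44 mm, rubber, 50 mm above the shelf), which presses on the jar.
- jar_mid (a point): Half-way up the amber glass jar with paper label and steel lid, 72 mm in diameter, 108 mm high, about 0.4 kg, standing on the base plate in front of the V rest; it need not be touched by the robot.
- seat (a point): Where the jar's centre lies when the jar is fully home against both faces of the V rest (clamp x = 191 mm, 67 mm above the shelf).
- spatula: Wooden spatula lying at the back, 280 mm long; leave it.
- spoon_rest: White ceramic spoon rest, 110 mm across; leave it.
- glass_jar: Clear glass jar with steel cap, 76 mm across, 120 mm high; leave it.
- ladle: Aluminium ladle lying at the back, bowl 80 mm across, 280 mm long; leave it.

How it is judged:
On the way, in this order (a step that is already met when the one before it is completed fails the run):
1. the lever stands upright, within 0.2 rad (value of joint lever between -0.2 and 0.2 rad), for 0.3 s.
2. the jaw's pad touches the jar and the jar is home in the V rest (within 5 mm) (contact force between jaw and jar above 1.5 N and horizontal distance between jar_mid and seat below 0.005 m), for 0.1 s.
At the end, for the whole second after the job is handed in: The robot's fingers still squeeze the trigger (over 3 N), the jaw presses on the jar with 7 to 20 N (pad pushed in 2 to 5.7 mm), the jar stands upright (0.08 rad) and still, within 5 mm of its home in the V rest, and the lever is upright within 0.2 rad (all of step 1 and contact force between jaw and jar between 7 and 20 N and contact force between the fingers and trigger above 3 N and horizontal distance between jar_mid and seat below 0.005 m and angle between jar_mid's own z axis and vertical below 0.08 rad and linear speed of jar below 0.02 m/s); the arm keeps its last pose, push and grip.
It fails at once if the jar is pressed with more than 23 N (contact force between jaw and jar above 23 N).
It fails at once if a bystander is moved more than 20 mm (distance of any of spatula, spoon_rest, glass_jar, ladle from where it was at the start of the episode above 0.02 m).
It also fails if it takes over 64 s, if anything falls off the work surface, if the arm or the gripper's body presses on something with over 40 N, if the wrist force passes 120 N, or if a joint passes its speed limit or range.

## Working session

There is one attempt and no reset: what is moved stays moved. The work goes in short steps, Python scripts to look and compute and a tool call to move; the robot and the scene stay as the last step left them, time stands still between calls to the robot, and variables do not carry over. Pictures are saved under pics/ and viewed, at most 10 in all, crops included, and the job is handed in when it is done.

Besides the shell and the picture viewer there is one more tool, called after ">>>" in YAML: its name, and indented under it one key for each argument. servo_tool: Moves the arm, as the interface text tells. Scaled input: -1 to 1 covers 0.1 m each way for a shift and pi/2 rad each way for a turn. Its arguments: {"type":"object","properties":{"plan":{"type":"array","items":{"type":"array","items":{"type":"number"}}}},"required":["plan"]}

```bash
mkdir -p pics; ls
cat > h.py <<'E'
import numpy as np, cv2
from bench import robot
def cam(n):
    p=robot.camera_params(n); return np.array(p["camera_matrix"]),np.array(p["rvec"],float).reshape(3),np.array(p["tvec"],float).reshape(3)
def proj(n,P):
    K,r,t=cam(n); return cv2.projectPoints(np.array(P,float).reshape(-1,3),r,t,K,None)[0].reshape(-1,2)
def ray(n,uv):
    K,r,t=cam(n); R=cv2.Rodrigues(r)[0]; d=R.T@np.linalg.solve(K,[uv[0],uv[1],1]); return -R.T@t,d
def atz(n,uv,z):
    c,d=ray(n,uv); return c+d*(z-c[2])/d[2]
def snap(n,f=None,crop=None,s=1):
    im=robot.snapshot(n)
    if f:
        o=im[...,::-1]
        if crop: x0,y0,x1,y1=crop; o=o[y0:y1,x0:x1]
        cv2.imwrite("pics/"+f,cv2.resize(o,None,fx=s,fy=s,interpolation=cv2.INTER_CUBIC))
    return im
E
python3 - <<'E'
from h import *
np.set_printoptions(precision=4,suppress=True)
a=snap("scene","s1.png",s=1.5);b=snap("top","t1.png",s=1.5)
for n in("scene","top"):
    K,r,t=cam(n);print(n,K[0,0],-cv2.Rodrigues(r)[0].T@t)
    for k in("lever_knob","lever_hub","trigger_bar","trigger","clamp","pad_face","jar_mid"):
        print(k,[(np.round(d["extent"],1).tolist(),round(d["conf"],2)) for d in robot.find_in(k,n)[:2]])
print(robot.get_obs())
E
```

```text
pics
scene 347.90477919764425 [ 1.1006 -0.0238  0.6296]
lever_knob [([203.6, 158.1, 47.3, 42.5], 0.82), ([285.3, 171.7, 79.0, 30.8], 0.54)]
lever_hub [([276.2, 174.1, 206.4, 91.3], 0.78)]
trigger_bar [([242.5, 147.4, 64.7, 38.1], 0.73)]
trigger [([241.5, 146.6, 65.4, 39.3], 0.67)]
clamp [([277.6, 176.0, 202.6, 90.4], 0.77)]
pad_face [([317.0, 169.5, 20.2, 24.8], 0.69), ([117.5, 296.2, 148.3, 37.1], 0.63)]
jar_mid [([346.7, 165.0, 34.2, 50.4], 0.65)]
top 407.48476033953295 [0.5097 0.046  1.057 ]
lever_knob [([296.7, 265.2, 45.2, 20.2], 0.89), ([252.8, 257.9, 69.7, 17.2], 0.55)]
lever_hub [([221.7, 255.8, 204.7, 66.5], 0.64)]
trigger_bar [([254.8, 257.9, 69.7, 17.4], 0.6)]
trigger [([250.3, 259.9, 63.6, 17.3], 0.88)]
clamp [([218.2, 253.9, 205.3, 62.8], 0.65)]
pad_face [([179.1, 253.7, 15.9, 15.3], 0.47)]
jar_mid [([146.4, 252.8, 42.2, 32.3], 0.73)]
{'time': 0.8, 'joint_positions': array([ 1.2389,  0.0871,  1.3706, -0.    ,  1.6836, -0.1031]), 'qvel': array([ 0.0006,  0.0005, -0.0001,  0.001 , -0.0016,  0.001 ]), 'joint_torque': array([ -0.001 , -33.9998, -30.2574,   0.0717,   0.0234,  -0.    ]), 'tool_pos': array([0.1248, 0.5357, 0.2226]), 'ee_rot': array([3.1414, 0.0001, 2.9128]), 'wrist_force': array([-0.5011, -0.4789,  0.1311]), 'wrist_torque': array([ 0.016 , -0.0218, -0.0253]), 'finger_force': 0.0, 'width': 0.09410861141680256}
```

View pics/s1.png

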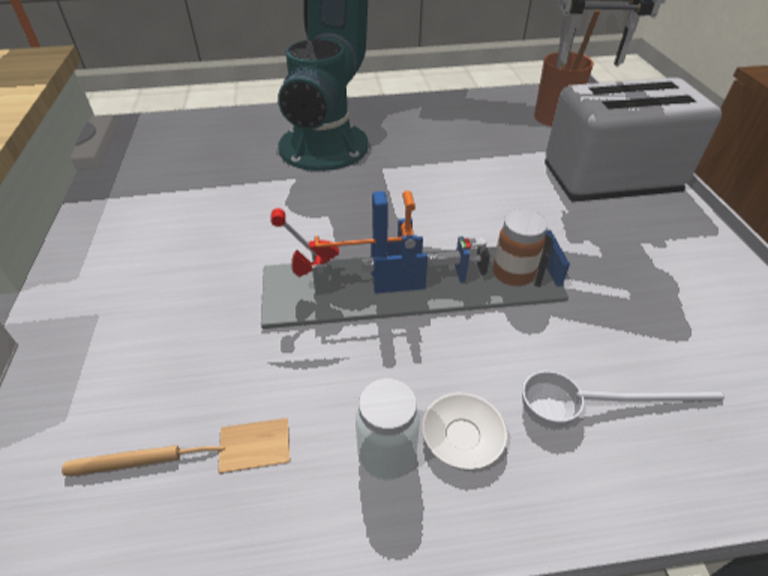

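View pics/t1.png

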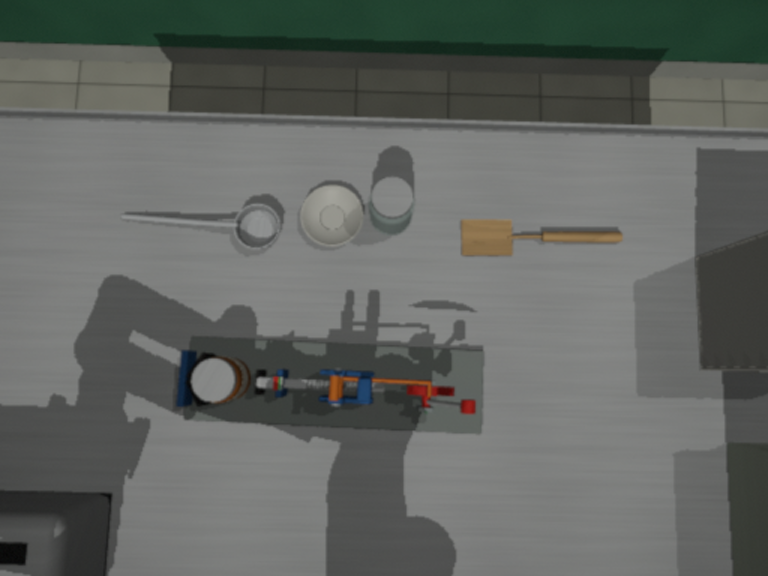

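The pictures show the clamp with +x running towards the toaster, roughly world +y. In the scene image (1.5x pixels) the knob is at (278,217), the grip top at (380,194) and the finger bar at (408,199). In the top image the knob is at (468,407), the bar at (336,388) and the jar lid at (215,380). I'll fit the clamp pose to these points.

```bash
cat > fit.py <<'E'
from h import *
from scipy.optimize import least_squares
np.set_printoptions(precision=4,suppress=True)
# params: x,y,yaw,lever,lever_y, plate centre x, plate centre y
def W(p,q):
    c,s=np.cos(p[2]),np.sin(p[2]); return [p[0]+c*q[0]-s*q[1],p[1]+s*q[0]+c*q[1],q[2]]
def model(p):
    a=p[3]; k=[-.140+.1*np.sin(a),p[4],.067+.1*np.cos(a)]
    pl=lambda sx,sy:[p[5]+sx*.25,p[6]+sy*.07,.012]
    T=[(k,(468,407)),([0,0,.181],(336.5,388)),([-.043,0,.187],(365,388)),(pl(-1,1),(482,432)),(pl(-1,-1),(484,347))]
    S=[(k,(278,217)),([0,0,.176],(408.5,199)),([-.043,0,.187],(380,194)),(pl(-1,-1),(262,323)),(pl(1,-1),(567,293)),(pl(-1,1),(264,265))]
    T=[(W(p,q),np.array(u)/1.5) for q,u in T]; S=[(W(p,q),np.array(u)/1.5) for q,u in S]
    return T,S
def res(p):
    T,S=model(p); r=[]
    for n,L in(("top",T),("scene",S)):
        r+=list((proj(n,[q for q,_ in L])-np.array([u for _,u in L])).ravel())
    return np.array(r)
if __name__=="__main__":
    f=least_squares(res,[.45,.05,1.57,-.5,0,0.02,0],loss="soft_l1")
    print(f.x);print(res(f.x).reshape(-1,2));p=f.x
    a=p[3];print("knob",W(p,[-.14+.1*np.sin(a),p[4],.067+.1*np.cos(a)]),"up",W(p,[-.14,p[4],.167]),"bar",W(p,[0,0,.176]))
    print("jar top est",atz("top",np.array([216,381])/1.5,.12),"seat",W(p,[.191,0,.067]))
E
python3 fit.py
```

```text
[ 0.4795  0.106   1.5652 -0.5822  0.0224  0.0106  0.0018]
[[-0.5611 -0.2496]
 [-2.5601 -0.0678]
 [-1.3193  0.6197]
 [-0.6326  0.0922]
 [-1.5692  0.7174]
 [-1.2194 -0.4518]
 [-0.9139  0.5911]
 [-1.2511  1.4566]
 [-1.1575  1.2956]
 [ 0.3387 -0.1013]
 [-1.3145 -0.0712]]
knob [np.float64(0.45600813979093713), np.float64(-0.08882569101349877), np.float64(0.1505239017553897)] up [np.float64(0.4563161330013646), np.float64(-0.033837847122886566), 0.167] bar [np.float64(0.47948837784413045), np.float64(0.1060345585368781), 0.176]
jar top est [0.4836 0.2864 0.12  ] seat [np.float64(0.48055817393507166), np.float64(0.2970315625351707), 0.067]
```

>>> servo_tool:
  plan:
    - [0,0,-0.5,0,0,0,94]
    - [-0.2,-0.2,-0.5,0,0,0.07,94]
    - [-0.5,-0.5,-0.5,0,0,0.15,94]
    - [-0.87,-1,-0.5,0,0,0.23,94]
    - [-0.87,-1,-0.5,0,0,0.31,80]
    - [-0.87,-1,-0.5,0,0,0.39,70]
    - [-0.87,-1,-0.5,0,0,0.47,60]
    - [-0.87,-1,-0.5,0,0,0.55,55]
    - [-0.87,-1,-0.5,0,0,0.63,50]
    - [-0.87,-1,-0.5,0,0,0.71,50]
    - [-0.87,-1,-0.5,0,0,0.79,50]
    - [-0.87,-1,-0.5,0,0,0.858,50]

```text
time: 1.8
tool_pos: [0.1868, 0.4185, 0.2726]
ee_rot: [3.141, -0.0, 1.559]
wrist_force: [0.3, 0.7, 0.2]
width: 0.0505
finger_force: 0.0
```

>>> servo_tool:
  plan:
    - [-0.4,0.2,0,0,0,0,50]
    - [-0.8,0.45,0,0,0,0,50]
    - [-1,0.54,0,0,0,0,50]

```text
time: 2.05
tool_pos: [0.2408, 0.3166, 0.2724]
ee_rot: [3.141, 0.001, 1.566]
wrist_force: [0.1, 0.4, -0.4]
width: 0.0502
finger_force: 0.0
```

>>> servo_tool:
  plan:
    - [-0.4,0.2,0,0,0,0,50]
    - [-0.8,0.45,0,0,0,0,50]
    - [-1,0.54,0,0,0,0,50]

```text
time: 2.3
tool_pos: [0.2945, 0.2157, 0.2727]
ee_rot: [3.14, 0.0, 1.564]
wrist_force: [0.8, -0.1, -0.5]
width: 0.0498
finger_force: 0.0
```

>>> servo_tool:
  plan:
    - [-0.4,0.2,0,0,0,0,50]
    - [-0.8,0.45,0,0,0,0,50]
    - [-1,0.54,0,0,0,0,50]

```text
time: 2.55
tool_pos: [0.348, 0.1151, 0.2727]
ee_rot: [3.14, 0.0, 1.563]
wrist_force: [-0.8, 1.2, 0.4]
width: 0.0503
finger_force: 0.0
```

>>> servo_tool:
  plan:
    - [-0.4,0.2,0,0,0,0,50]
    - [-0.8,0.45,0,0,0,0,50]
    - [-1,0.54,0,0,0,0,50]

```text
time: 2.8
tool_pos: [0.4015, 0.0145, 0.2726]
ee_rot: [3.14, 0.001, 1.563]
wrist_force: [1.5, 1.0, -0.4]
width: 0.0501
finger_force: 0.0
```

>>> servo_tool:
  plan:
    - [-0.4,0.2,0,0,0,0,50]
    - [-0.8,0.45,0,0,0,0,50]
    - [-1,0.54,0,0,0,0,50]
    - [-1,0.54,0,0,0,0,50]
    - [-1,0.54,0,0,0,0,50]

```text
time: 3.22
tool_pos: [0.454, -0.0841, 0.2718]
ee_rot: [-3.14, -0.001, 1.562]
wrist_force: [-0.4, -0.4, 0.5]
width: 0.0502
finger_force: 0.0
```

>>> servo_tool:
  plan:
    - [-0.05,0.02,0.3,0,0,0,50]
    - [-0.05,0.02,0.6,0,0,0,50]
    - [-0.05,0.02,0.8,0,0,0,50]
    - [-0.05,0.02,0.8,0,0,0,50]

```text
time: 3.55
tool_pos: [0.4528, -0.0857, 0.1878]
ee_rot: [-3.133, -0.003, 1.567]
wrist_force: [-0.6, -0.7, -0.9]
width: 0.0497
finger_force: 0.0
```

```bash
python3 - <<'E'
from h import *
snap("scene","s2.png",(120,70,320,220),3);snap("top","t2.png",(200,180,360,300),3)
E
python3 -c "
import cv2,numpy as np
a=cv2.imread('pics/s2.png');b=cv2.imread('pics/t2.png')
h=np.zeros((450,800,3),np.uint8);a=cv2.resize(a,(440,330));b=cv2.resize(b,(360,270));h[:330,:440]=a;h[:270,440:]=b;cv2.imwrite('pics/c2.png',h)"
```

```text
(no output)
```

View pics/c2.png

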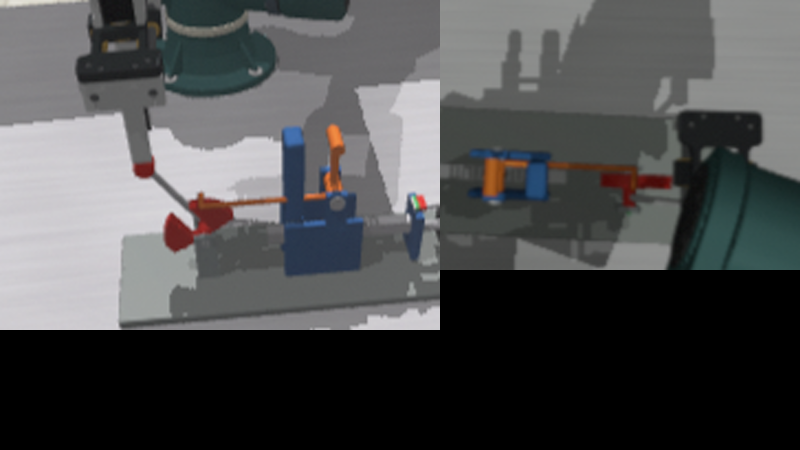

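The crops show the fingers straight above the red knob at (144,170), in line along the bar. I'll go down and pinch it.

>>> servo_tool:
  plan:
    - [0,0,0.2,0,0,0,50]
    - [0,0,0.4,0,0,0,50]
    - [0,0,0.4,0,0,0,50]
    - [0,0,0.4,0,0,0,50]

```text
time: 3.98
tool_pos: [0.4562, -0.0876, 0.1539]
ee_rot: [3.14, 0.0, 1.566]
wrist_force: [-1.0, -0.1, 0.9]
width: 0.0499
finger_force: 0.0
```

>>> servo_tool:
  plan:
    - [0,0,0,0,0,0,40]
    - [0,0,0,0,0,0,30]
    - [0,0,0,0,0,0,22]
    - [0,0,0,0,0,0,15]
    - [0,0,0,0,0,0,15]
    - [0,0,0,0,0,0,15]

```text
time: 4.48
tool_pos: [0.458, -0.0882, 0.1534]
ee_rot: [3.136, 0.0, 1.565]
wrist_force: [5.9, 1.3, -0.6]
width: 0.0199
finger_force: 30.0
```

>>> servo_tool:
  plan:
    - [0.06,0.01,-0.04,0,0,0,15]
    - [0.12,0.02,-0.07,0,0,0,15]
    - [0.19,0.02,-0.1,0,0,0,15]
    - [0.26,0.02,-0.12,0,0,0,15]
    - [0.33,0.02,-0.14,0,0,0,15]
    - [0.4,0.02,-0.15,0,0,0,15]
    - [0.48,0.02,-0.16,0,0,0,15]
    - [0.55,0.02,-0.165,0,0,0,15]
    - [0.55,0.02,-0.165,0,0,0,15]
    - [0.55,0.02,-0.165,0,0,0,15]
    - [0.55,0.02,-0.165,0,0,0,15]
    - [0.55,0.02,-0.165,0,0,0,15]

```text
time: 5.48
tool_pos: [0.4593, -0.0323, 0.1697]
ee_rot: [3.138, -0.001, 1.566]
wrist_force: [4.6, -0.9, -2.2]
width: 0.0196
finger_force: 30.0
```

>>> servo_tool:
  plan:
    - [0.55,0,0,0,0,0,25]
    - [0,0,0,0,0,0,40]
    - [0,0,0,0,0,0,50]

```text
time: 5.73
tool_pos: [0.4578, -0.0288, 0.1693]
ee_rot: [-3.14, 0.001, 1.577]
wrist_force: [-0.3, -0.7, 0.4]
width: 0.0352
finger_force: 0.0
```

I left a stray 0.55 shift in the first row, so the lever may have been knocked. I'll finish opening, rise, and check its angle.

>>> servo_tool:
  plan:
    - [0,0,0,0,0,0,50]
    - [0,0,0,0,0,0,50]
    - [0,0,0,0,0,0,50]
    - [0,0,-0.3,0,0,0,50]
    - [0,0,-0.6,0,0,0,50]
    - [0,0,-0.8,0,0,0,50]
    - [0,0,-0.8,0,0,0,50]

```text
time: 6.32
tool_pos: [0.46, -0.0345, 0.2543]
ee_rot: [3.133, 0.001, 1.562]
wrist_force: [-0.3, -0.1, 1.0]
width: 0.0492
finger_force: 0.0
```

Run:
```python
from h import *
snap("scene","s3.png",(150,80,390,230),3)
from fit import W
p=[0.4795,.106,1.5652]
for k in("lever_knob",): print([(d["extent"],d["conf"]) for d in robot.find_in(k,"scene")[:2]])
for a in(-.3,0,.3,.6): print(a,proj("scene",W(p,[-.14+.1*np.sin(a),.0224,.067+.1*np.cos(a)])))
```

```text
[([213.0, 154.4, 30.6, 44.5], 0.77)]
-0.3 [[194.763  138.9059]]
0 [[207.7836 136.1265]]
0.3 [[221.1018 136.6102]]
0.6 [[233.237  140.2374]]
```

View pics/s3.png

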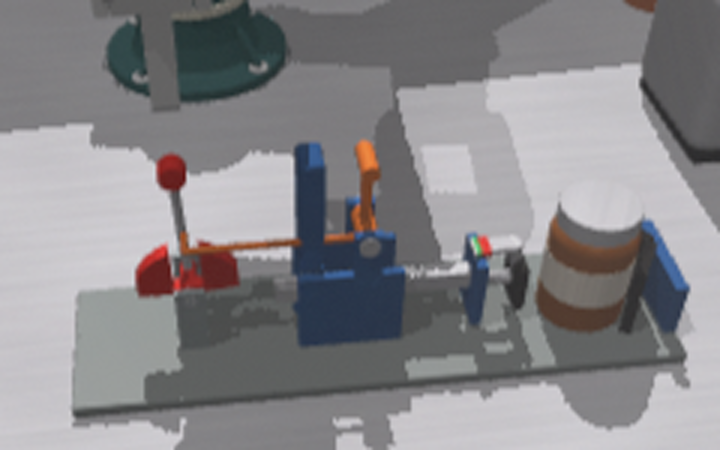

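The lever is upright: the knob is at (207.3,137.3) full-image, against a predicted (207.8,136.1) for 0 rad. Next I'll turn a quarter and go above the grip and trigger.

>>> servo_tool:
  plan:
    - [0.2,0.05,0,0,0,-0.07,50]
    - [0.4,0.1,0,0,0,-0.15,60]
    - [0.7,0.15,0,0,0,-0.23,70]
    - [1,0.2,0,0,0,-0.31,80]
    - [1,0.2,0,0,0,-0.39,80]
    - [1,0.2,0,0,0,-0.47,80]
    - [1,0.2,0,0,0,-0.55,80]
    - [1,0.2,0,0,0,-0.63,80]
    - [1,0.2,0,0,0,-0.71,80]
    - [1,0.2,0,0,0,-0.79,80]
    - [1,0.2,0,0,0,-0.87,80]
    - [1,0.2,0,0,0,-0.94,80]

```text
time: 7.42
tool_pos: [0.4777, 0.0663, 0.2463]
ee_rot: [-3.141, -0.005, 3.046]
wrist_force: [0.0, 0.1, -0.5]
width: 0.0803
finger_force: 0.0
```

>>> servo_tool:
  plan:
    - [0,0,0,0,0,-0.06,80]
    - [0,0,0,0,0,-0.06,80]
    - [0,0,0,0,0,-0.06,80]

```text
time: 7.67
tool_pos: [0.478, 0.0664, 0.247]
ee_rot: [3.141, -0.004, 3.132]
wrist_force: [-0.8, 0.1, 0.4]
width: 0.0796
finger_force: 0.0
```

>>> servo_tool:
  plan:
    - [0,0.17,0,0,0,0,80]
    - [0,0.17,0.2,0,0,0,80]
    - [0,0.17,0.45,0,0,0,80]
    - [0,0.17,0.6,0,0,0,80]
    - [0,0.17,0.73,0,0,0,80]
    - [0,0.17,0.73,0,0,0,80]
    - [0,0.17,0.73,0,0,0,80]

```text
time: 8.25
tool_pos: [0.478, 0.0837, 0.1747]
ee_rot: [3.142, -0.003, 3.134]
wrist_force: [0.1, 0.0, 0.5]
width: 0.0802
finger_force: 0.0
```

>>> servo_tool:
  plan:
    - [0,0,0,0,0,0,76]
    - [0,0,0,0,0,0,72]
    - [0,0,0,0,0,0,68]
    - [0,0,0,0,0,0,68]
    - [0,0,0,0,0,0,68]

```text
time: 8.67
tool_pos: [0.4792, 0.0839, 0.1766]
ee_rot: [3.141, 0.001, 3.136]
wrist_force: [-0.7, -0.3, -0.8]
width: 0.0685
finger_force: 0.0
```

>>> servo_tool:
  plan:
    - [0,0,0,0,0,0,64]
    - [0,0,0,0,0,0,62]
    - [0,0,0,0,0,0,60]
    - [0,-0.005,0,0,0,0,59]
    - [0,-0.005,0,0,0,0,59]

```text
time: 9.08
tool_pos: [0.4789, 0.0833, 0.176]
ee_rot: [3.142, 0.0, 3.136]
wrist_force: [-0.8, -1.4, 0.3]
width: 0.059
finger_force: 3.4
```

>>> servo_tool:
  plan:
    - [0,-0.005,0,0,0,0,58]
    - [0,-0.01,0,0,0,0,57]
    - [0,-0.015,0,0,0,0,56]
    - [0,-0.015,0,0,0,0,56]

```text
time: 9.42
tool_pos: [0.4789, 0.0819, 0.1761]
ee_rot: [3.141, 0.0, 3.136]
wrist_force: [0.3, -0.4, 1.0]
width: 0.0559
finger_force: 5.0
```

>>> servo_tool:
  plan:
    - [0,-0.005,0,0,0,0,55]
    - [0,-0.01,0,0,0,0,54]
    - [0,-0.015,0,0,0,0,53]
    - [0,-0.02,0,0,0,0,52]
    - [0,-0.025,0,0,0,0,51]
    - [0,-0.03,0,0,0,0,50]
    - [0,-0.03,0,0,0,0,50]

```text
time: 10.0
tool_pos: [0.4788, 0.0789, 0.176]
ee_rot: [3.141, 0.0, 3.136]
wrist_force: [-0.5, -0.3, 1.8]
width: 0.0498
finger_force: 7.7
```

>>> servo_tool:
  plan:
    - [0,-0.005,0,0,0,0,49]
    - [0,-0.01,0,0,0,0,48]
    - [0,-0.015,0,0,0,0,47]
    - [0,-0.02,0,0,0,0,46]
    - [0,-0.025,0,0,0,0,45]
    - [0,-0.03,0,0,0,0,44]
    - [0,-0.033,0,0,0,0,43.5]
    - [0,-0.033,0,0,0,0,43.5]

```text
time: 10.67
tool_pos: [0.4788, 0.0757, 0.1759]
ee_rot: [3.141, -0.0, 3.136]
wrist_force: [-1.0, 1.7, 1.5]
width: 0.0435
finger_force: 11.5
```

Run:
```python
from h import *
snap("scene","s4.png",(230,100,390,220),4)
```

```text
(no output)
```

View pics/s4.png

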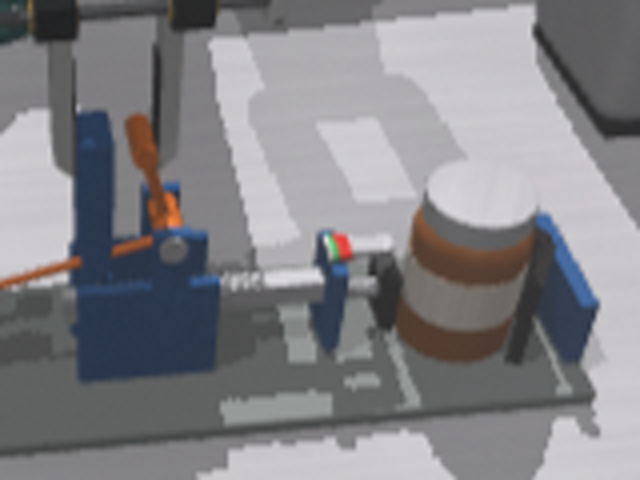

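The stroke works: the pad at (385,290) is now at the jar. The force of 11.5 N is a bit above spring plus friction. I'll return for the next tooth.

>>> servo_tool:
  plan:
    - [0,0.02,0,0,0,0,48]
    - [0,0.04,0,0,0,0,52]
    - [0,0.06,0,0,0,0,56]
    - [0,0.08,0,0,0,0,60]
    - [0,0.09,0,0,0,0,63]
    - [0,0.09,0,0,0,0,63]
    - [0,0.09,0,0,0,0,63]

```text
time: 11.3
tool_pos: [0.4788, 0.0848, 0.1758]
ee_rot: [3.141, -0.0, 3.136]
wrist_force: [0.2, 0.7, 0.2]
width: 0.0629
finger_force: 0.0
```

>>> servo_tool:
  plan:
    - [0,-0.005,0,0,0,0,62]
    - [0,-0.01,0,0,0,0,61]
    - [0,-0.015,0,0,0,0,60]
    - [0,-0.02,0,0,0,0,59]
    - [0,-0.025,0,0,0,0,58]
    - [0,-0.03,0,0,0,0,57]
    - [0,-0.035,0,0,0,0,56]
    - [0,-0.035,0,0,0,0,56]

```text
time: 11.97
tool_pos: [0.4788, 0.0815, 0.1762]
ee_rot: [3.14, 0.0, 3.136]
wrist_force: [-0.2, 3.7, 1.1]
width: 0.0565
finger_force: 1.9
```

>>> servo_tool:
  plan:
    - [0,-0.005,0,0,0,0,55]
    - [0,-0.01,0,0,0,0,54]
    - [0,-0.015,0,0,0,0,53]
    - [0,-0.015,0,0,0,0,53]

```text
time: 12.3
tool_pos: [0.4788, 0.0802, 0.1762]
ee_rot: [3.14, 0.0, 3.136]
wrist_force: [-1.6, 4.7, 1.9]
width: 0.053
finger_force: 3.2
```

>>> servo_tool:
  plan:
    - [0,-0.005,0,0,0,0,52]
    - [0,-0.01,0,0,0,0,51]
    - [0,-0.01,0,0,0,0,51]

```text
time: 12.55
tool_pos: [0.4788, 0.0793, 0.1762]
ee_rot: [3.14, 0.0, 3.136]
wrist_force: [-1.0, 4.8, 2.1]
width: 0.051
finger_force: 5.1
```

>>> servo_tool:
  plan:
    - [0,0,0,0,0,0,50]
    - [0,-0.005,0,0,0,0,49]
    - [0,-0.005,0,0,0,0,49]

```text
time: 12.8
tool_pos: [0.4788, 0.0783, 0.1762]
ee_rot: [3.141, -0.0, 3.136]
wrist_force: [-2.1, 3.9, 2.4]
width: 0.049
finger_force: 5.7
```

>>> servo_tool:
  plan:
    - [0,-0.005,0,0,0,0,48]
    - [0,-0.01,0,0,0,0,47]
    - [0,-0.01,0,0,0,0,47]

```text
time: 13.05
tool_pos: [0.4787, 0.0773, 0.176]
ee_rot: [3.141, -0.0, 3.136]
wrist_force: [-0.9, 5.1, 1.7]
width: 0.0472
finger_force: 6.1
```

>>> servo_tool:
  plan:
    - [0,0,0,0,0,0,46]
    - [0,0,0,0,0,0,45]
    - [0,0,0,0,0,0,45]

```text
time: 13.3
tool_pos: [0.4787, 0.0764, 0.176]
ee_rot: [-3.14, -0.0, 3.135]
wrist_force: [-2.1, 1.8, 2.6]
width: 0.0452
finger_force: 10.3
```

>>> servo_tool:
  plan:
    - [0,-0.005,0,0,0,0,44]
    - [0,-0.008,0,0,0,0,43.3]
    - [0,-0.008,0,0,0,0,43.3]

```text
time: 13.55
tool_pos: [0.4787, 0.0756, 0.176]
ee_rot: [-3.14, -0.0, 3.135]
wrist_force: [-2.2, 1.3, 1.3]
width: 0.0437
finger_force: 12.0
```

Run:
```python
from h import *
snap("scene","s5.png",(230,100,390,220),4)
print(robot.find_in("jar_mid","scene")[:1],robot.find_in("pad_face","scene")[:1]); print(robot.get_obs()["finger_force"])
```

```text
[{'extent': [345.1, 164.4, 33.9, 54.1], 'conf': 0.88}] [{'extent': [309.0, 172.9, 43.8, 33.7], 'conf': 0.5}]
12.417338909581304
```

View pics/s5.png

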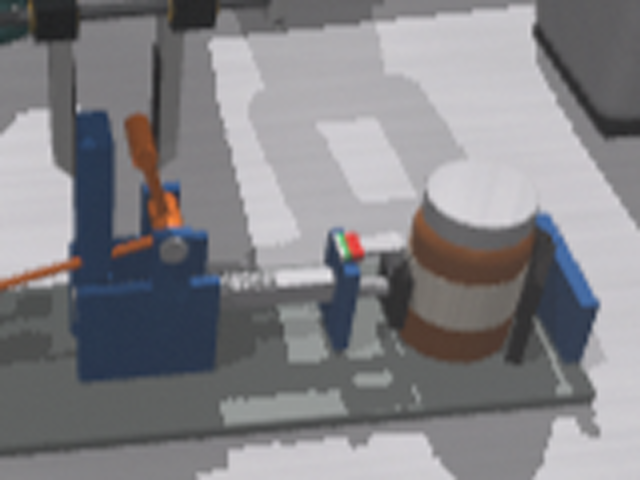

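The jaw moved on about 6 mm. The pad is just at the jar, which has not moved, and the load is low. Next stroke.

>>> servo_tool:
  plan:
    - [0,0.025,0,0,0,0,48]
    - [0,0.045,0,0,0,0,52]
    - [0,0.065,0,0,0,0,56]
    - [0,0.085,0,0,0,0,60]
    - [0,0.1,0,0,0,0,63]
    - [0,0.1,0,0,0,0,63]
    - [0,0.1,0,0,0,0,63]

```text
time: 14.28
tool_pos: [0.4789, 0.0853, 0.1759]
ee_rot: [-3.139, -0.0, 3.135]
wrist_force: [-2.5, -4.5, 1.8]
width: 0.0628
finger_force: 2.4
```

Run:
```python
from h import *
from fit import W
p=[0.4795,.106,1.5652]
print("lid obs (350.6,148.7) seat lid:",proj("scene",W(p,[.191,0,.12])),"10mm back",proj("scene",W(p,[.181,0,.12])))
print("top obs",(np.array([216,381])+.5)/1.5-.5,proj("top",W(p,[.191,0,.12])),proj("top",W(p,[.181,0,.12])))
```

```text
lid obs (350.6,148.7) seat lid: [[350.2756 145.8311]] 10mm back [[346.1758 146.2084]]
top obs [143.8333 253.8333] [[139.2112 255.2461]] [[143.6407 255.3745]]
```

>>> servo_tool:
  plan:
    - [0,-0.005,0,0,0,0,62]
    - [0,-0.01,0,0,0,0,61]
    - [0,-0.015,0,0,0,0,60]
    - [0,-0.02,0,0,0,0,59]
    - [0,-0.025,0,0,0,0,58]
    - [0,-0.03,0,0,0,0,57]
    - [0,-0.035,0,0,0,0,56]
    - [0,-0.035,0,0,0,0,56]

```text
time: 14.95
tool_pos: [0.4789, 0.0819, 0.1759]
ee_rot: [-3.14, -0.0, 3.135]
wrist_force: [-2.5, -4.6, 2.5]
width: 0.0562
finger_force: 6.4
```

>>> servo_tool:
  plan:
    - [0,-0.005,0,0,0,0,55]
    - [0,-0.01,0,0,0,0,54]
    - [0,-0.015,0,0,0,0,53]
    - [0,-0.015,0,0,0,0,53]

```text
time: 15.28
tool_pos: [0.4789, 0.0804, 0.176]
ee_rot: [-3.14, -0.0, 3.135]
wrist_force: [-2.9, -4.7, 2.2]
width: 0.0534
finger_force: 6.9
```

>>> servo_tool:
  plan:
    - [0,-0.005,0,0,0,0,52]
    - [0,-0.01,0,0,0,0,51]
    - [0,-0.01,0,0,0,0,51]

```text
time: 15.53
tool_pos: [0.4789, 0.0795, 0.1759]
ee_rot: [-3.14, -0.0, 3.135]
wrist_force: [-2.3, -3.7, 3.0]
width: 0.0515
finger_force: 10.3
```

>>> servo_tool:
  plan:
    - [0,-0.007,0,0,0,0,50]
    - [0,-0.014,0,0,0,0,49]
    - [0,-0.014,0,0,0,0,49]

```text
time: 15.78
tool_pos: [0.4789, 0.0785, 0.176]
ee_rot: [-3.141, -0.0, 3.136]
wrist_force: [-2.3, -4.6, 2.2]
width: 0.0492
finger_force: 10.8
```

>>> servo_tool:
  plan:
    - [0,-0.005,0,0,0,0,48]
    - [0,-0.01,0,0,0,0,47.5]
    - [0,-0.01,0,0,0,0,47.5]

```text
time: 16.03
tool_pos: [0.4788, 0.0778, 0.1759]
ee_rot: [-3.141, -0.0, 3.136]
wrist_force: [-2.3, -2.2, 2.2]
width: 0.0478
finger_force: 12.8
```

Run:
```python
from h import *
snap("scene","s6.png",(230,100,390,220),4)
print(robot.get_obs()["finger_force"],robot.get_obs()["wrist_force"])
```

```text
12.873336467691843 [-2.35169748 -4.11059864  1.12397165]
```

View pics/s6.png

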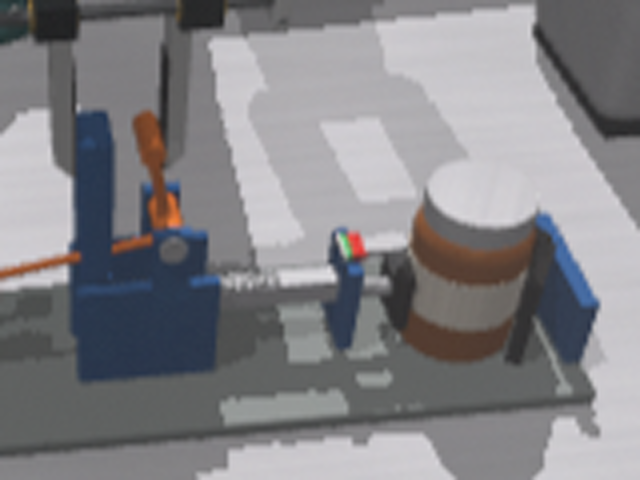

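>>> servo_tool:
  plan:
    - [0,-0.005,0,0,0,0,47]
    - [0,-0.007,0,0,0,0,46.5]
    - [0,-0.007,0,0,0,0,46.5]

```text
time: 16.33
tool_pos: [0.4788, 0.0773, 0.1759]
ee_rot: [3.141, 0.0, 3.136]
wrist_force: [-0.9, -3.0, 2.7]
width: 0.0469
finger_force: 13.2
```

>>> servo_tool:
  plan:
    - [0,-0.005,0,0,0,0,46]
    - [0,-0.007,0,0,0,0,45.5]
    - [0,-0.007,0,0,0,0,45.5]

```text
time: 16.58
tool_pos: [0.4788, 0.0768, 0.1759]
ee_rot: [3.141, -0.0, 3.136]
wrist_force: [-2.4, -0.9, 2.2]
width: 0.0458
finger_force: 13.8
```

>>> servo_tool:
  plan:
    - [0,-0.004,0,0,0,0,45]
    - [0,-0.005,0,0,0,0,44.5]
    - [0,-0.005,0,0,0,0,44.5]

```text
time: 16.83
tool_pos: [0.4788, 0.0763, 0.1759]
ee_rot: [3.141, 0.0, 3.136]
wrist_force: [-1.5, -0.8, 0.9]
width: 0.0447
finger_force: 16.1
```

The force rises 2.3 N per mm, which matches the pad spring against a seated jar. I'll check the gauge and the jar's place.

Run:
```python
from h import *
im=snap("scene")[...,::-1]
a=cv2.resize(im[100:220,230:390],None,fx=3,fy=3,interpolation=cv2.INTER_CUBIC)
b=cv2.resize(im[150:175,303:338],None,fx=9,fy=9,interpolation=cv2.INTER_NEAREST)
o=np.zeros((360,800,3),np.uint8);o[:,:480]=a;o[:225,480:795]=b;cv2.imwrite("pics/s7.png",o)
```

```text
(no output)
```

View pics/s7.png

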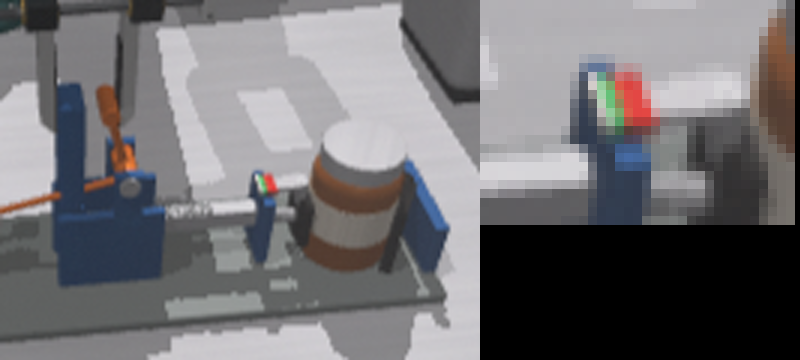

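>>> servo_tool:
  plan:
    - [0,-0.004,0,0,0,0,44]
    - [0,-0.005,0,0,0,0,43.5]
    - [0,-0.005,0,0,0,0,43.5]

```text
time: 17.13
tool_pos: [0.4788, 0.0759, 0.176]
ee_rot: [3.141, 0.0, 3.136]
wrist_force: [-2.9, 0.6, 1.6]
width: 0.0439
finger_force: 18.7
```

>>> servo_tool:
  plan:
    - [0,-0.003,0,0,0,0,43]
    - [0,-0.004,0,0,0,0,42.7]
    - [0,-0.004,0,0,0,0,42.7]
    - [0,-0.004,0,0,0,0,42.7]

```text
time: 17.47
tool_pos: [0.4788, 0.0755, 0.176]
ee_rot: [3.141, 0.0, 3.136]
wrist_force: [-1.8, 1.5, 2.3]
width: 0.0433
finger_force: 20.8
```

Run:
```python
from h import *
import os
im=snap("scene")[...,::-1]
cv2.imwrite("pics/s8raw.png",im)
o=np.zeros((600,800,3),np.uint8)
def g(a): return cv2.resize(a[150:175,303:338],None,fx=9,fy=9,interpolation=cv2.INTER_NEAREST)
a=cv2.resize(im[100:220,230:390],None,fx=3,fy=3,interpolation=cv2.INTER_CUBIC);o[:360,:480]=a;o[:225,480:795]=g(im)
s5=cv2.imread("pics/s5.png")[200:300,292:432];o[230:455,480:795]=cv2.resize(s5,(315,225),interpolation=cv2.INTER_NEAREST)
cv2.imwrite("pics/s8.png",o)
ob=robot.get_obs();print(ob["finger_force"],ob["wrist_force"],ob["width"],ob["time"])
```

```text
20.676007946021855 [-2.05326403  2.04563313  1.20324774] 0.04306100967786693 17.5167
```

View pics/s8.png

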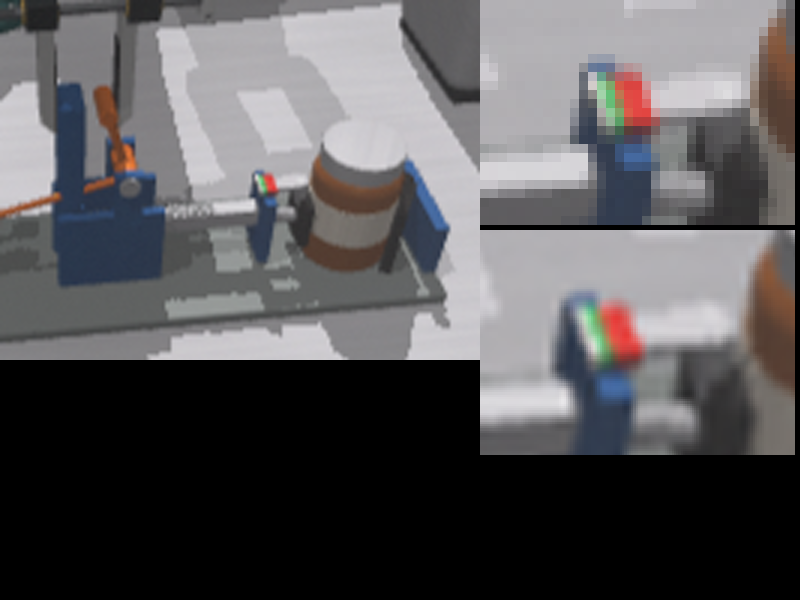

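The trigger force is about 21 N. Taking off spring and friction leaves 12–14 N on the pad. The jar has not moved between the last two pictures and stands upright against the V rest. I'll hand in.

```bash
python3 -c "
from bench import robot
o=robot.get_obs();print(o['finger_force'],o['width']);print(robot.close_job())"
```

```text
20.676007946021855 0.04306100967786693
the job is handed in; nothing more can be done
None
```

I handed the job in at 17.5 s with the lever upright, the jar held in the V rest and the trigger still squeezed. I estimate the pad presses with about 13 N from the 21 N squeeze force, because the gauge was too small in the pictures to confirm green. The hand-in gave no verdict.

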